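# Draw a plunger up to its clip groove and hold it

### The arm

A 7-joint arm with a two-finger parallel gripper is mounted at the origin on a cart in front of the work surface, level with it; the furniture and walls round the work are solid. World frame = base frame: x ahead of the robot, y to its left, z up, the work surface at z = 0. Lengths are in m, angles in rad, forces in N, time in s.
With the tool pointing down it reaches from about 0.4 to 0.85 m from the base axis. Payload 4.4 kg.
Tool frame: the origin (TCP) lies midway between the tips of the shut fingers; the grasp point (between the pads) lies 19 mm behind it; z points along the fingers, y is the line along which they close (so a half turn about z gives the same grasp; the last joint's range is limited). The gripper opens to 94 mm and grips with 3 to 60 N. Pads are 16 mm wide; open, the fingers measure 119 mm over their backs; the gripper's body (75 mm by 177 mm) begins 78 mm behind the grasp point.
Start: joints at [1.247, 0.628, 0.038, 1.517, -0.027, 0.996, -0.02], TCP at [0.166, -0.629, 0.205] pointing down, gripper open.
Joint ranges: [-3.06, 3.06], [-0.37, 2.12], [-1.25, 1.32], [0.18, 2.47], [-1.1, 4.24], [0.23, 1.98], [-2.94, 2.94]. Speed limits (rad/s): [2.57, 2.57, 3.14, 3.14, 3.14, 3.14, 3.14].

### API

Orientations are given as a unit quaternion [w, x, y, z].
In Python, from workcell import env gives the robot as it stands. The module is installed in compiled form; this text tells all that it offers.
- The arm moves only by the shell command python3 -m handwheel 'ROWS'. ROWS is JSON, a list of rows, each an object with "linear": the shift along the tool's x, y, z in units of 1 m (1.0 is 1 m), a list of three; "roll": the turn about the tool's z in units of pi/2 rad (1.0 is pi/2 rad); "grip": the opening, from 0 (shut) to 1 (fully open). In form: [{"linear": [dx, dy, dz], "roll": roll, "grip": grip}, ...]. A call has 1 to 5 rows; each row is the pose to reach, as a shift and turn from the pose commanded when the call began, along the tool's axes at that moment; what a row does not reach only later rows make up. A row lasts 1/8 s, in which the tool goes at most 62.5 mm and 10.7 degrees, less where a joint would pass 70% of its speed; a pose out of reach is approached as far as the arm can. A call with a number of a shift or a turn outside -1 to 1 is refused whole. A call with a gripper value outside its range is refused whole. The fingers move at their own pace and stop on an object; the grip force is fixed at half the most. Time passes only in rows, so rows that repeat a pose let the fingers close. It gives the time, the measured TCP pose, the force, the opening and the grip force at its end, in the units of the state.
- env.get_obs(): the state, without advancing time (a new reading comes with each control period).
- env.snapshot(name): name is "scene" or "top" or "wrist"; returns (picture, depth): 384x512x3 uint8, red, green, blue; 384x512 float32, m along the optical axis (not along the pixel's ray), 0 where there is no reading.
- env.get_calibration(name): a dict with "vfov" (degrees; the focal length in pixels is half the picture's height over the tangent of half this angle, whatever the lens; pixels are square), "cx", "cy" (the principal point, pixels), "dist" ([k1, k2, p1, p2, k3] as OpenCV has them; the pictures are not rectified), "rvec" (rotation vector, rad) and "tvec" (3), from world to camera coordinates, as OpenCV has them. Camera axes: x right, y down, z forward; pixel columns grow to the right and rows downward; lengths in m; the calibration is good to about 2 mm. A picture is of the moment at which its call begins: read the wrist's pose just before it. get_calibration takes no time and is no camera call; for the wrist camera it gives the pose at the moment of the call.
- env.sign_off(): hands the job in; it is judged then, once.
The state is a dict: "clock": time; "joint_pos": joint angles; "dq": joint speeds; "joint_torque": joint torques, N m; "ee_pos": TCP position; "tool_rot": TCP orientation; "wrist_force": force on the tool from outside, world axes, zero at the start; "ft_torque": the same for the moment, N m; "gripper_width": finger opening in m; "grasp_force": force on a finger pad.
Only numpy, scipy, OpenCV 4.12 (cv2) and the standard library are available. Lean on these libraries where they do the work, as an engineer would, in place of code of your own. Each camera call takes 0.05 s, during which the arm holds its last target. There are 200 camera calls.

### The job

Two plungers sit fully home in the leaning metal stand. Take the one with the straight cylindrical grip (not the ball knob) and draw it out along its bore, without forcing it sideways or dragging the stand, until its turned clip groove stands about 10 mm clear above the mouth of the bore, with the lower end still inside, and finish while holding it still there so that a colleague could slip the retaining clip into the groove. Leave the other plunger in, and leave everything else where it is.

Things in the scene. Friction and masses are not known exactly. Their poses are not given: they have to be found in the camera images.
- stand_mouths (a point): Middle of the sloping top face (135 mm above the bench) of a loose 2.6 kg stand: bare metal block 64x150x120 mm between grey cheeks on a dark base plate 140x170 mm. Two through-bores, 17.6 mm wide, 120 mm deep, have their mouths at y = +40 and -40 mm in this frame. z: axis of both bores, outward, leaning 25 degrees from vertical, roughly toward the robot; x: across the top face, toward the rear and upward.
- plunger_grip (a point): Middle of the straight black grip (diameter 22, length 42 mm) of the plunger to draw, 39 mm above the bore's mouth when home; z: along the rod, outward. Steel rod 16 mm thick; a 26 mm collar under the grip rests on the mouth when home. In either bore. 0.11 to 0.23 kg; only weight and light friction keep it in, so it slides back if let go.
- plunger_groove (a point): Middle of that plunger's clip groove, a dark narrowed band 7 mm long, on the rod's axis, 102 mm below the grip's middle (63 mm below the mouth, hidden in the bore, when home; drawing the rod 75 mm brings its middle 12 mm above the mouth).
- plunger_foot (a point): Lower end of that plunger, on its axis, 154 mm below the grip's middle; 115 mm deep in the bore when home.
- ball_plunger_grip (a point): Centre of the black ball knob, 32 mm in diameter, of the other, otherwise alike plunger; 34 mm above its bore's mouth when home. It stays in.
- calculator: Bystander: calculator, 118x68x13 mm; origin under its centre.
- mouse: Bystander: computer mouse, 102x62x36 mm; origin under its centre.
- tube: Bystander: standing sample tube with a cap, 33 mm wide, 112 mm tall; origin under its centre.

How it is judged:
On the way:
1. the plunger with the cylindrical grip is being drawn, held in the fingers and in line with its bore (z of plunger_groove in the frame of stand_mouths above -0.045 m and contact force between the fingers and plunger above 1 N and x of plunger_foot in the frame of stand_mouths between -0.006 and 0.006 m and (y of plunger_foot in the frame of stand_mouths between 0.034 and 0.046 m or y of plunger_foot in the frame of stand_mouths between -0.046 and -0.034 m) and angle between the z axis of plunger_grip and the z axis of stand_mouths, either way round below 0.12 rad), for 0.1 s.
At the end, for the whole second after the job is handed in: the gripper holds the plunger still, its groove's middle 4 to 20 mm above the mouth of the bore (about 12), its foot still inside the bore and in line with it; the stand has moved less than 15 mm and stands level (z of plunger_groove in the frame of stand_mouths between 0.004 and 0.02 m and z of plunger_foot in the frame of stand_mouths below -0.022 m and x of plunger_foot in the frame of stand_mouths between -0.006 and 0.006 m and (y of plunger_foot in the frame of stand_mouths between 0.034 and 0.046 m or y of plunger_foot in the frame of stand_mouths between -0.046 and -0.034 m) and angle between the z axis of plunger_grip and the z axis of stand_mouths, either way round below 0.12 rad and contact force between the fingers and plunger above 1 N and linear speed of plunger below 0.02 m/s and distance of stand_mouths from where it was at the start of the episode below 0.015 m and angle between stand's own z axis and vertical below 0.05 rad); the arm keeps its last pose, push and grip.
It fails at once if the plunger comes out of its bore (z of plunger_foot in the frame of stand_mouths above -0.015 m).
It fails at once if the plunger is forced against its bore with over 40 N (contact force between plunger and stand above 40 N).
It fails at once if the stand is dragged over 15 mm or tipped (distance of stand_mouths from where it was at the start of the episode above 0.015 m or angle between stand's own z axis and vertical above 0.1 rad).
It fails at once if the ball-knob plunger is drawn over 10 mm (z of ball_plunger_grip in the frame of stand_mouths above 0.044 m).
It fails at once if a bystander is moved over 20 mm (distance of any of calculator, mouse, tube from where it was at the start of the episode above 0.02 m).
It also fails if it takes over 32 s, if anything falls off the work surface, if the arm or the gripper's body presses on something with over 40 N, if the wrist force passes 120 N, or if a joint passes its speed limit or range.

## Working session

There is one attempt and no reset: what is moved stays moved. The work goes in short steps, Python scripts to look and compute and a shell command to move; the robot and the scene stay as the last step left them, time stands still between calls to the robot, and variables do not carry over. Pictures are saved under pics/ and viewed, at most 10 in all, crops included, and the job is handed in when it is done.

```bash
mkdir -p pics
cat > h.py <<'E'
import numpy as np, cv2
from workcell import env
from scipy.spatial.transform import Rotation as R
def K(c):
    f=192/np.tan(np.radians(c['vfov'])/2); return np.array([[f,0,c['cx']],[0,f,c['cy']],[0,0,1.]])
def pts(c,uv,d):
    uv=np.asarray(uv,float).reshape(-1,1,2); n=cv2.undistortPoints(uv,K(c),np.array(c['dist'],float))[:,0]
    d=np.asarray(d,float).ravel()
    P=np.c_[n*d[:,None],d]; Rm=cv2.Rodrigues(np.array(c['rvec'],float))[0]
    return (P-np.array(c['tvec']).ravel())@Rm
def snap(name,f):
    c=env.get_calibration(name); im,d=env.snapshot(name); cv2.imwrite(f'pics/{f}.png',im[:,:,::-1]); np.savez(f'pics/{f}.npz',im=im,d=d,c=np.array(c,dtype=object)); return im,d,c
def cloud(d,c):
    v,u=np.mgrid[0:384,0:512]; return pts(c,np.stack([u,v],-1),d).reshape(384,512,3)
E
python3 - <<'E'
from h import *
a=snap('scene','s0');b=snap('top','t0')
cv2.imwrite('pics/both0.png',np.vstack([a[0],b[0]])[:,:,::-1][:,:])
o=env.get_obs();print(o)
im=cv2.imread('pics/both0.png');print(im.shape)
E
```

```text
{'clock': 0.1, 'joint_pos': array([ 1.24721114,  0.62923068,  0.03845306,  1.51820012, -0.0269756 ,
        0.99630335, -0.01998308]), 'dq': array([-0.00077687, -0.00157493, -0.00051779, -0.0020458 , -0.00052318,
       -0.00127684, -0.00032964]), 'joint_torque': array([ 3.70118345e-03, -5.50784183e+01,  1.14754256e+00, -1.87116873e+01,
       -5.22000517e-02,  1.91751122e-02,  7.08377092e-05]), 'ee_pos': array([ 0.165586  , -0.6279727 ,  0.20468282]), 'tool_rot': array([-8.02215539e-04,  9.91702909e-01,  1.28548363e-01, -1.23541764e-04]), 'wrist_force': array([ 0.6652578 , -0.10952702, -1.17523399]), 'ft_torque': array([0.0294551 , 0.02788848, 0.00692637]), 'grasp_force': 0.0, 'gripper_width': 0.09409496302302343}
(768, 512, 3)
```

View pics/s0.png

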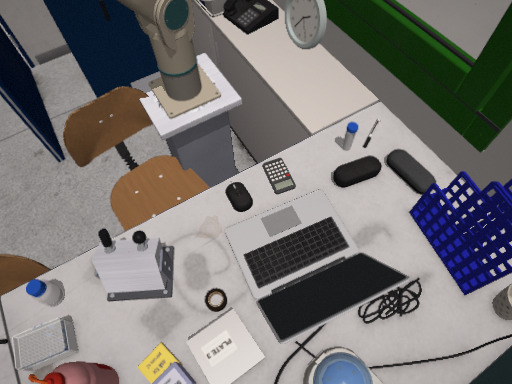

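View pics/t0.png

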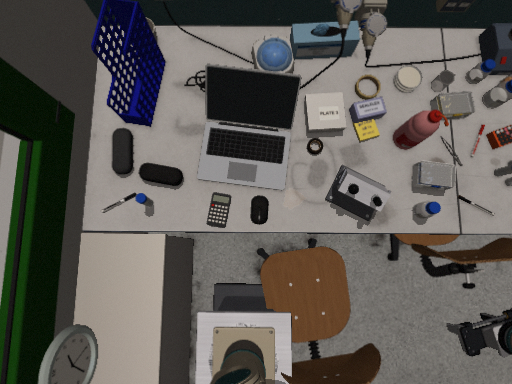

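Scene view: the cylindrical grip is at about (105,240), the ball at (140,238). Top view: the stand is near (358,193), with the cylinder probably the right-hand knob at (375,200). Next I measure with depth.

Run:
```python
from h import *
for n,box in(('s0',(88,162,225,300)),('t0',(325,392,162,222))):
    z=np.load(f'pics/{n}.npz',allow_pickle=True);c=z['c'].item();C=cloud(z['d'],c);u0,u1,v0,v1=box
    S=np.zeros((384,512),bool);S[v0:v1,u0:u1]=1
    dark=S&(z['im'].max(2)<60)&(C[...,2]>.14)
    nl,L,st,ce=cv2.connectedComponentsWithStats(dark.astype('uint8'))
    for i in range(1,nl):
        if st[i,4]>8:
            p=C[L==i];print(n,ce[i].round(1),st[i],p.mean(0).round(4),p.min(0).round(3),p.max(0).round(3))
    # top face fit
    m=S&(C[...,2]>.115)&(C[...,2]<.16)&(z['im'].min(2)>90)
    N=cv2.GaussianBlur(C,(3,3),0)
    P=C[m];best=None;rng=np.random.default_rng(0)
    for _ in range(500):
        a=P[rng.choice(len(P),3,False)];q=np.cross(a[1]-a[0],a[2]-a[0]);q/=np.linalg.norm(q)+1e-12;q*=np.sign(q[2])
        if abs(q[2]-.906)>.06: continue
        k=abs((P-a[0])@q)<.003
        if best is None or k.sum()>best.sum(): best=k
    P=P[best];e=np.linalg.svd(P-P.mean(0),full_matrices=False)[2]
    print(n,len(P),P.mean(0).round(4),e.round(3), cv2.minAreaRect(P[:,:2].astype('f4')))
```

```text
s0 [105.  237.6] [ 99 229  13  18 160] [ 0.5149 -0.4065  0.1775] [ 0.495 -0.42   0.151] [ 0.527 -0.395  0.194]
s0 [138.9 236.9] [133 231  13  13 131] [ 0.5536 -0.3368  0.1753] [ 0.538 -0.351  0.165] [ 0.566 -0.323  0.184]
s0 943 [ 0.5486 -0.3813  0.1372] [[ 0.436  0.9   -0.012]
 [-0.822  0.392 -0.413]
 [ 0.367 -0.19  -0.91 ]] ((0.5429776310920715, -0.38048842549324036), (0.1518685221672058, 0.0615454763174057), 63.231040954589844)
t0 [353.1 188.7] [348 184  11  10  82] [ 0.5469 -0.3355  0.1752] [ 0.534 -0.351  0.164] [ 0.563 -0.323  0.184]
t0 [376.8 201. ] [373 197   9   9  62] [ 0.5042 -0.3923  0.2149] [ 0.369 -0.414  0.153] [ 0.524 -0.024  1.229]
t0 644 [ 0.5461 -0.381   0.1347] [[-0.441 -0.897  0.004]
 [ 0.812 -0.397  0.428]
 [-0.382  0.192  0.904]] ((0.5437292456626892, -0.38153278827667236), (0.1510436087846756, 0.058241911232471466), 63.27318572998047)
```

```bash
cat >> h.py <<'E'
def delta(target,ydir):
    o=env.get_obs(); r=R.from_quat(np.roll(o['tool_rot'],-1)); M=r.as_matrix(); y=np.r_[ydir,0]/np.linalg.norm(ydir)
    y=y*np.sign(y@M[:,1]); a=np.arctan2(-(y@M[:,0]),y@M[:,1])
    print('t',o['clock'],'ee',o['ee_pos'].round(4),'lin',(M.T@(np.array(target)-o['ee_pos'])).round(4),'roll',round(a/(np.pi/2),4),'w',o['gripper_width'],'F',o['wrist_force'].round(2),'g',o['grasp_force'],'zax',M[:,2].round(4))
E
python3 -m handwheel '[{"linear":[0.387,-0.125,-0.1],"roll":0.462,"grip":0.6},{"linear":[0.387,-0.125,-0.1],"roll":0.462,"grip":0.6},{"linear":[0.387,-0.125,-0.1],"roll":0.462,"grip":0.6},{"linear":[0.387,-0.125,-0.1],"roll":0.462,"grip":0.6},{"linear":[0.387,-0.125,-0.1],"roll":0.462,"grip":0.6}]'
python3 -c "
from h import *
delta((.508,-.408,.305),(.451,.893))"
```

```text
clock: 0.72
ee_pos: [0.4227, -0.4632, 0.2802]
tool_rot: [-0.0, 0.973, -0.232, -0.0]
wrist_force: [1.4, 0.3, 0.0]
gripper_width: 0.0565
grasp_force: 0.0
t 0.725 ee [ 0.4227 -0.4632  0.2802] lin [ 0.0512 -0.0878 -0.0248] roll -0.0009 w 0.056544230573387685 F [1.42 0.27 0.03] g 0.0 zax [-7.e-04  2.e-04 -1.e+00]
```

```bash
python3 -m handwheel '[{"linear":[0.051,-0.088,-0.025],"roll":0,"grip":0.6},{"linear":[0.051,-0.088,-0.025],"roll":0,"grip":0.6},{"linear":[0.051,-0.088,-0.025],"roll":0,"grip":0.6},{"linear":[0.051,-0.088,-0.025],"roll":0,"grip":0.6}]'
python3 - <<'E'
from h import *
delta((.508,-.408,.305),(.451,.893))
im,d,c=snap('wrist','w0');C=cloud(d,c)
print(C[::48,::64,2].round(3))
m=(im.max(2)<70)&(C[...,2]>.145)&(C[...,2]<.22)
nl,L,st,ce=cv2.connectedComponentsWithStats(m.astype('uint8'))
for i in range(1,nl):
    if st[i,4]>100:
        p=C[L==i];print(ce[i].round(1),st[i],p.mean(0).round(4),p.min(0).round(3),p.max(0).round(3))
E
```

```text
clock: 1.23
ee_pos: [0.5052, -0.4097, 0.3045]
tool_rot: [0.0, 0.973, -0.232, -0.001]
wrist_force: [-0.6, 0.5, 0.1]
gripper_width: 0.0567
grasp_force: 0.0
t 1.225 ee [ 0.5052 -0.4097  0.3045] lin [ 0.0017 -0.0027 -0.0005] roll -0.0007 w 0.05674914989133924 F [-0.6   0.49  0.1 ] g 0.0 zax [-1.9e-03 -1.0e-04 -1.0e+00]
[[ 0.001  0.052  0.012 -0.     0.     0.001  0.07   0.   ]
 [ 0.055  0.017  0.002  0.001  0.001 -0.     0.001 -0.011]
 [ 0.015  0.001  0.     0.052  0.052 -0.001  0.086 -0.001]
 [ 0.017  0.016  0.001  0.146  0.144 -0.    -0.001 -0.09 ]
 [ 0.015  0.015  0.     0.002  0.189 -0.805 -0.796 -0.8  ]
 [ 0.     0.033  0.001  0.33  -0.323  0.331 -0.802 -0.799]
 [ 0.484  0.001  0.412  0.367 -0.321  0.375  0.411 -0.794]
 [ 0.421  0.426  0.426  0.42   0.42   0.42   0.426  0.426]]
[178.5 176.4] [165 163  28  28 615] [ 0.5486 -0.3426  0.1767] [ 0.533 -0.355  0.145] [ 0.562 -0.326  0.183]
[250.3 180.1] [240 162  21  37 642] [ 0.5112 -0.4103  0.181 ] [ 0.494 -0.423  0.157] [ 0.526 -0.396  0.195]
```

View pics/w0.png

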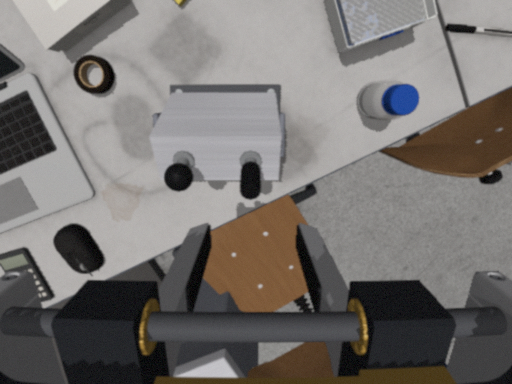

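The wrist view confirms the cylindrical grip at (250,180) and the ball at (178,176). Next I refine the yaw and axis.

Run:
```python
from h import *
z=np.load('pics/w0.npz',allow_pickle=True);im=z['im'];c=z['c'].item();C=cloud(z['d'],c)
m=(im.max(2)<70)&(C[...,2]>.145)&(C[...,2]<.22);L=cv2.connectedComponents(m.astype('uint8'))[1]
S=np.zeros_like(m);S[85:205,145:295]=1
N=np.cross(np.gradient(C,axis=1),np.gradient(C,axis=0));N/=np.linalg.norm(N,axis=2,keepdims=True)+1e-12;N*=np.sign(N[...,2:])
f=S&(abs(N@np.array([-.377,.19,.906]))>.97)&(C[...,2]>.115)&(C[...,2]<.155)&(im.min(2)>80)
P=C[f];e=np.linalg.svd(P-P.mean(0),full_matrices=False)[2];ax=e[2]*np.sign(e[2][2])
P=P[abs((P-P.mean(0))@ax)<.003];e=np.linalg.svd(P-P.mean(0),full_matrices=False)[2];ax=e[2]*np.sign(e[2][2])
r=cv2.minAreaRect(P[:,:2].astype('f4'));print('face',len(P),P.mean(0),'ax',ax.round(3),'lean',np.degrees(np.arccos(ax[2])),r)
print('yaw from ax',np.degrees(np.arctan2(-ax[0],ax[1])))
for th in (63.2,np.degrees(np.arctan2(ax[1],ax[0]))-90):
    t=np.radians(th);yd=np.array([np.cos(t),np.sin(t),0]);a=np.array([-np.sin(t)*np.sin(np.radians(25)),np.cos(t)*np.sin(np.radians(25)),np.cos(np.radians(25))]);xd=np.cross(yd,a)
    print('th',th,a)
    for uv in((178,176),(250,180)):
        p=C[L==L[uv[1],uv[0]]];print(' lat',np.percentile(p@yd,[2,50,98]).round(4),'x',np.percentile(p@xd,[2,98]).round(4),'z',np.percentile(p@a,[2,98]).round(4))
    print(' face lat',np.percentile(P@yd,[1,99]),'x',np.percentile(P@xd,[1,99]),'z',np.median(P@a))
```

```text
face 937 [ 0.54444989 -0.38375     0.13676503] ax [-0.376  0.19   0.907] lean 24.896636988634455 ((0.5428550243377686, -0.3805989921092987), (0.1488594114780426, 0.05587351322174072), 63.0489616394043)
yaw from ax 63.174479963366274
th 63.2 [-0.37722307  0.19054908  0.90630779]
 lat [-0.0703 -0.0588 -0.0445] x [0.6454 0.6673] z [-0.1257 -0.1046]
 lat [-0.1453 -0.1354 -0.126 ] x [0.6447 0.6628] z [-0.1328 -0.0937]
 face lat [-0.167992   -0.02211744] x [0.62154269 0.68242603] z -0.1545501256305639
th 63.17447996336628 [-0.37713816  0.19071708  0.90630779]
 lat [-0.0701 -0.0585 -0.0442] x [0.6454 0.6674] z [-0.1257 -0.1046]
 lat [-0.145  -0.1352 -0.1257] x [0.6447 0.6629] z [-0.1328 -0.0937]
 face lat [-0.16769961 -0.02182588] x [0.62158126 0.68245884] z -0.1545700768892502
```

```bash
python3 -m handwheel '[{"linear":[0.002,-0.002,0.045],"roll":0,"grip":0.6},{"linear":[0.002,-0.002,0.085],"roll":0,"grip":0.6},{"linear":[0.002,-0.002,0.085],"roll":0,"grip":0.6}]'
python3 -c "
from h import *
delta((.508,-.4085,.1575),(.451,.893))"
```

```text
clock: 1.65
ee_pos: [0.5056, -0.408, 0.217]
tool_rot: [-0.001, 0.972, -0.233, -0.004]
wrist_force: [0.1, 0.3, -0.4]
gripper_width: 0.0563
grasp_force: 0.0
t 1.65 ee [ 0.5056 -0.408   0.217 ] lin [ 0.0028 -0.0006  0.0595] roll -0.002 w 0.05627859838974014 F [ 0.06  0.29 -0.36] g 0.0 zax [-0.0064  0.0041 -1.    ]
```

```bash
python3 -m handwheel '[{"linear":[0.002,-0.0005,0.03],"roll":0,"grip":0.6},{"linear":[0.002,-0.0005,0.06],"roll":0,"grip":0.6},{"linear":[0.002,-0.0005,0.06],"roll":0,"grip":0.6},{"linear":[0.002,-0.0005,0.06],"roll":0,"grip":0.6}]'
python3 - <<'E'
from h import *
delta((.508,-.4085,.1575),(.451,.893))
snap('wrist','w1')
E
```

```text
clock: 2.15
ee_pos: [0.5117, -0.4103, 0.1623]
tool_rot: [0.001, 0.973, -0.232, 0.001]
wrist_force: [-0.1, -0.5, 0.4]
gripper_width: 0.0562
grasp_force: 0.0
t 2.15 ee [ 0.5117 -0.4103  0.1623] lin [-0.0041  0.0001  0.0048] roll -0.0008 w 0.05619932430923665 F [-0.1  -0.48  0.42] g 0.0 zax [ 0.0024 -0.0023 -1.    ]
```

View pics/w1.png

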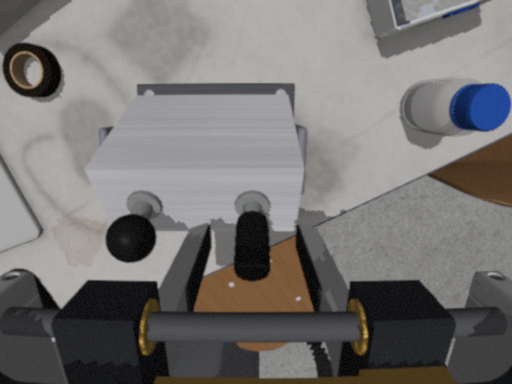

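The grip at (253,245) is centred between the fingers at (207) and (300). I trim the position, then close.

```bash
python3 -m handwheel '[{"linear":[-0.002,0,0.003],"roll":0,"grip":0.6},{"linear":[-0.002,0,0.003],"roll":0,"grip":0.6},{"linear":[-0.002,0,0.003],"roll":0,"grip":0.6}]'
python3 -c "
from h import *
delta((.508,-.4085,.1575),(.451,.893))"
```

```text
clock: 2.58
ee_pos: [0.5094, -0.4079, 0.1574]
tool_rot: [0.0, 0.973, -0.232, 0.0]
wrist_force: [0.5, 0.0, 0.2]
gripper_width: 0.0567
grasp_force: 0.0
t 2.575 ee [ 0.5094 -0.4079  0.1574] lin [-0.001   0.0012 -0.0001] roll -0.0002 w 0.05666422527586268 F [0.51 0.   0.19] g 0.0 zax [ 3.e-04 -2.e-04 -1.e+00]
```

```bash
python3 -m handwheel '[{"linear":[-0.001,0.001,0],"roll":0,"grip":0.3},{"linear":[-0.001,0.001,0],"roll":0,"grip":0.2},{"linear":[-0.001,0.001,0],"roll":0,"grip":0},{"linear":[-0.001,0.001,0],"roll":0,"grip":0},{"linear":[-0.001,0.001,0],"roll":0,"grip":0}]'
python3 -c "
from h import *
delta((.508,-.4085,.1575),(.451,.893))"
```

```text
clock: 3.2
ee_pos: [0.508, -0.4082, 0.157]
tool_rot: [-0.0, 0.973, -0.232, -0.0]
wrist_force: [-0.3, 0.5, -0.2]
gripper_width: 0.0213
grasp_force: 30.0
t 3.2 ee [ 0.508  -0.4082  0.157 ] lin [ 0.0002  0.0003 -0.0005] roll -0.0001 w 0.021313461700389398 F [-0.32  0.5  -0.21] g 29.995469748973846 zax [-1.e-04  2.e-04 -1.e+00]
```

```bash
python3 -m handwheel '[{"linear":[-0.0017,0,-0.0036],"roll":0,"grip":0},{"linear":[-0.0034,0,-0.0072],"roll":0,"grip":0},{"linear":[-0.0051,0,-0.0109],"roll":0,"grip":0},{"linear":[-0.0068,0,-0.0145],"roll":0,"grip":0},{"linear":[-0.0085,0,-0.0181],"roll":0,"grip":0}]'
python3 -c "
from h import *
delta((.508,-.4082,.157),(.451,.893))"
```

```text
clock: 3.82
ee_pos: [0.5003, -0.4044, 0.1755]
tool_rot: [0.0, 0.973, -0.232, 0.0]
wrist_force: [0.4, 0.3, -1.9]
gripper_width: 0.0216
grasp_force: 30.0
t 3.825 ee [ 0.5003 -0.4044  0.1755] lin [ 0.0086 -0.0001  0.0185] roll -0.0002 w 0.021587643186365656 F [ 0.36  0.26 -1.91] g 29.994514882564545 zax [ 1.e-04 -0.e+00 -1.e+00]
```

```bash
python3 -m handwheel '[{"linear":[-0.0023,0,-0.005],"roll":0,"grip":0},{"linear":[-0.0046,0,-0.01],"roll":0,"grip":0},{"linear":[-0.007,0,-0.015],"roll":0,"grip":0},{"linear":[-0.0093,0,-0.02],"roll":0,"grip":0},{"linear":[-0.0116,0,-0.0249],"roll":0,"grip":0}]'
python3 - <<'E'
from h import *
delta((.508,-.4082,.157),(.451,.893))
snap('wrist','w2')
E
```

```text
clock: 4.45
ee_pos: [0.4899, -0.3992, 0.2005]
tool_rot: [0.0, 0.973, -0.232, 0.0]
wrist_force: [0.4, -0.0, -1.2]
gripper_width: 0.0217
grasp_force: 30.0
t 4.45 ee [ 0.4899 -0.3992  0.2005] lin [ 0.0202 -0.0001  0.0435] roll -0.0002 w 0.02167086270043451 F [ 0.37 -0.03 -1.2 ] g 29.994536340236664 zax [ 1.e-04 -0.e+00 -1.e+00]
```

View pics/w2.png

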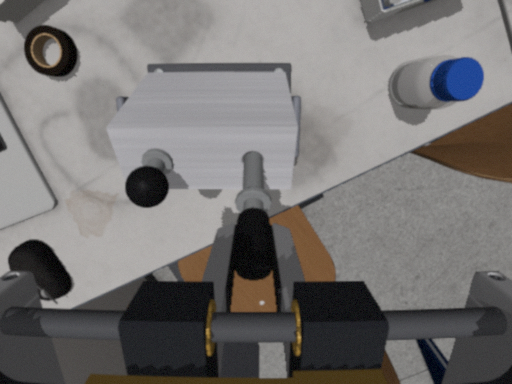

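The rod is coming out straight: collar at (254,200), rod entering the mouth at (252,155), stand level and ball still home at (147,187). I finish the draw.

```bash
python3 -m handwheel '[{"linear":[-0.0023,0,-0.005],"roll":0,"grip":0},{"linear":[-0.0046,0,-0.01],"roll":0,"grip":0},{"linear":[-0.007,0,-0.015],"roll":0,"grip":0},{"linear":[-0.0093,0,-0.02],"roll":0,"grip":0},{"linear":[-0.0113,0,-0.0243],"roll":0,"grip":0}]'
python3 -m handwheel '[{"linear":[0,0,0],"roll":0,"grip":0},{"linear":[0,0,0],"roll":0,"grip":0},{"linear":[0,0,0],"roll":0,"grip":0}]'
python3 - <<'E'
from h import *
delta((.508,-.4082,.157),(.451,.893))
im,d,c=snap('wrist','w3');C=cloud(d,c)
cv2.imwrite('pics/w3c.png',cv2.resize(im[60:260,150:350,::-1],None,fx=3,fy=3)[:600])
# face height/pose check and rod profile along axis
t=np.radians(63.2);yd=np.array([np.cos(t),np.sin(t),0]);s,k=np.sin(np.radians(25)),np.cos(np.radians(25));a=np.array([-yd[1]*s,yd[0]*s,k]);xd=np.cross(yd,a)
Q=np.stack([C@xd-.6525,C@yd+.0952,C@a+.1546],-1)
for v in range(100,260,3):
    m=(abs(Q[v,:,1]+.04)<.006)&(abs(Q[v,:,0])<.02)&(Q[v,:,2]>-.005)&(np.arange(512)>150)
    if m.sum()>3: print(v,int(np.where(m)[0].mean()),Q[v][m].mean(0).round(4),im[v][m].mean().round(0))
E
```

```text
clock: 5.12
ee_pos: [0.4798, -0.3941, 0.2248]
tool_rot: [0.0, 0.973, -0.232, 0.0]
wrist_force: [-0.9, 0.2, -1.6]
gripper_width: 0.0214
grasp_force: 30.0
clock: 5.5
ee_pos: [0.48, -0.3941, 0.2242]
tool_rot: [-0.0, 0.973, -0.232, -0.0]
wrist_force: [0.6, 0.8, -1.2]
gripper_width: 0.0215
grasp_force: 30.0
t 5.5 ee [ 0.48   -0.3941  0.2242] lin [ 0.0313 -0.      0.0672] roll -0.0001 w 0.021505598872916018 F [ 0.59  0.77 -1.23] g 29.99455690383911 zax [-1.e-04  1.e-04 -1.e+00]
124 252 [ 0.018  -0.0403  0.0001] 170.0
127 252 [ 0.0149 -0.0403 -0.0002] 167.0
130 251 [ 0.0119 -0.0396 -0.0002] 166.0
133 252 [ 0.009  -0.0398 -0.0001] 159.0
136 252 [ 0.0052 -0.0402 -0.0013] 107.0
139 252 [ 0.005  -0.0398  0.0035] 106.0
142 252 [ 0.0042 -0.0399  0.0072] 120.0
145 252 [ 0.003  -0.0399  0.0101] 79.0
148 252 [ 0.0049 -0.0403  0.0177] 105.0
151 252 [ 0.005  -0.0403  0.0224] 104.0
154 252 [ 0.0049 -0.0399  0.0266] 103.0
157 252 [ 0.0048 -0.0399  0.0308] 103.0
160 252 [ 0.0051 -0.04    0.0354] 103.0
163 252 [ 0.0051 -0.04    0.0394] 105.0
166 252 [ 0.0052 -0.04    0.0435] 103.0
169 252 [ 0.0052 -0.04  
[... 497 characters left out ...]
08 252 [ 0.0072 -0.0402  0.0918] 57.0
211 251 [ 0.0087 -0.0399  0.0961] 19.0
214 252 [ 0.0086 -0.0402  0.0987] 18.0
217 252 [ 0.0089 -0.0402  0.1015] 18.0
220 252 [ 0.0088 -0.0402  0.104 ] 18.0
223 252 [ 0.0085 -0.0402  0.1063] 17.0
226 251 [ 0.0095 -0.0399  0.1096] 16.0
229 251 [ 0.0088 -0.04    0.1114] 16.0
232 251 [ 0.0086 -0.04    0.1135] 17.0
235 251 [ 0.0091 -0.04    0.1163] 12.0
238 251 [ 0.0089 -0.04    0.1184] 15.0
241 251 [ 0.0089 -0.04    0.1206] 14.0
244 251 [ 0.0086 -0.04    0.1226] 14.0
247 252 [ 0.0094 -0.0403  0.1253] 15.0
250 251 [ 0.0089 -0.04    0.127 ] 14.0
253 251 [ 0.0089 -0.0403  0.1291] 11.0
256 251 [ 0.0089 -0.04    0.1311] 12.0
259 251 [ 0.0086 -0.0401  0.1329] 12.0
```

View pics/w3c.png

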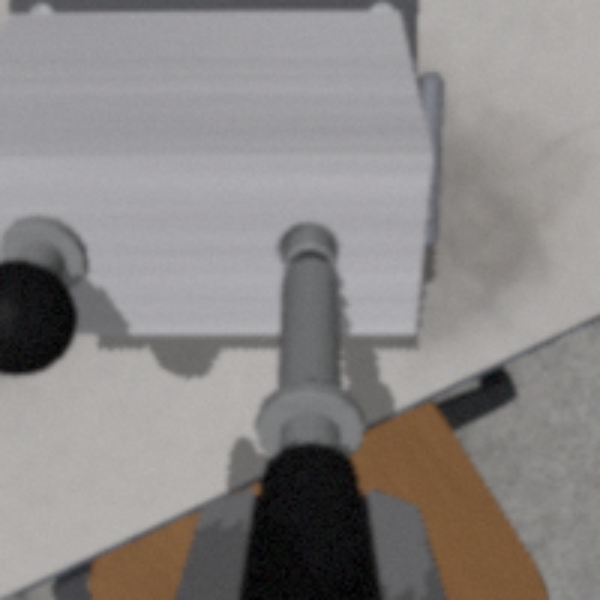

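The groove shows just above the mouth, at crop (308,250). Its middle is about 11 mm clear, the rod is parallel to the bore, the stand has not moved and the ball plunger is home. I hand it in.

```bash
python3 -c "
from workcell import env
print(env.sign_off())"
```

```text
the job is handed in; nothing more can be done
None
```

I drew the cylindrical-grip plunger about 74 mm along its bore and handed the job in with the gripper holding it still. The groove's middle measured about 11 mm above the mouth, the stand had not moved, and the ball plunger was still home; the hand-in returned no verdict.

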